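# Transfer three shafts to the V-rack in reverse order and chock the row

## Robot

A 6-joint arm with a two-finger parallel gripper is mounted at the origin on a cart in front of the work surface, level with it; the furniture and walls round the work are solid. World frame = base frame: x ahead of the robot, y to its left, z up, the work surface at z = 0. Lengths are in m, angles in rad, forces in N, time in s.
With the tool pointing down it reaches from about 0.3 to 0.75 m from the base axis. Payload 8.5 kg.
Tool frame: the origin (TCP) lies midway between the tips of the shut fingers; the grasp point (between the pads) lies 19 mm behind it; z points along the fingers, y is the line along which they close (so a half turn about z gives the same grasp; the last joint's range is limited). The gripper opens to 88 mm and grips with 3 to 60 N. Pads are 18 mm wide; open, the fingers measure 123 mm over their backs; the gripper's body (75 mm by 187 mm) begins 45 mm behind the grasp point.
Start: joints at [1.119, 0.381, 1.297, -0, 1.464, -0.215], TCP at [0.129, 0.535, 0.239] pointing down, gripper open.
Joint ranges: [-3.11, 3.11], [-0.89, 2.33], [0.22, 2.48], [-1.42, 4.56], [0.17, 2.85], [-2.88, 2.88]. Speed limits (rad/s): [2.39, 2.39, 3.14, 3.14, 3.14, 3.14].

## Interface

Orientations are given as a 3x3 rotation matrix whose columns are the frame's x, y, z axes.
In Python, from cell import sensors, viewer, r gives the robot as it stands. The module is installed in compiled form; this text tells all that it offers.
- The arm moves only by the tool send_rows, never from a script. Its argument "rows" is a list of rows, each a list of 7 numbers: the shift along the tool's x, y, z as a fraction of full scale, then the turn, a rotation vector about the tool's x, y, z as a fraction of full scale, then the opening, from 0 (shut) to 1 (fully open). In form: [[dx, dy, dz, ax, ay, az, jaw], ...]. A call has 1 to 8 rows; each row is the pose to reach, as a shift and turn from the pose commanded when the call began, along the tool's axes at that moment; what a row does not reach only later rows make up. Full scale, the value 1, is 0.6 m for a shift and 0.5 rad for a turn. A row lasts 1/8 s, in which the tool goes at most 62.5 mm and 10.7 degrees, less where a joint would pass 70% of its speed; a pose out of reach is approached as far as the arm can. A call with a number of a shift or a turn outside -1 to 1 is refused whole. A call with a gripper value outside its range is refused whole. The fingers move at their own pace and stop on an object; "squeeze" is the grip in N (left out, the last holds). Time passes only in rows, so rows that repeat a pose let the fingers close. It gives the time, the measured TCP pose, the force, the opening and the grip force at its end, in the units of the state.
- sensors.observe(): the state, without advancing time (a new reading comes with each control period).
- viewer.camera(name): name is "scene" or "top" or "wrist"; returns the picture (420x560x3 uint8, red, green, blue); there is no depth.
- viewer.get_calibration(name): a dict with "fx", "fy", "cx", "cy" (pixels), "R" (3x3) and "t" (3): a world point X has camera coordinates R X + t. Camera axes: x right, y down, z forward; pixel columns grow to the right and rows downward; lengths in m; the calibration is good to about 2 mm. A picture is of the moment at which its call begins: read the wrist's pose just before it. get_calibration takes no time and is no camera call; for the wrist camera it gives the pose at the moment of the call.
- r.job_done(): hands the job in; it is judged then, once.
The state is a dict: "time": time; "joint_pos": joint angles; "qvel": joint speeds; "joint_torque": joint torques, N m; "eef_pos": TCP position; "tool_rot": TCP orientation; "wrist_force": force on the tool from outside, world axes, zero at the start; "wrist_torque": the same for the moment, N m; "finger_gap": finger opening in m; "finger_force": force on a finger pad.
Only numpy, scipy, OpenCV 4.12 (cv2) and the standard library are available. Lean on these libraries where they do the work, as an engineer would, in place of code of your own. Each camera call takes 0.05 s, during which the arm holds its last target. There are 200 camera calls.

## Task

Move the three turned steel shafts from the V-cradles on the plank to the grey V-rack in the reverse order: as seen from the robot, the leftmost shaft becomes the rightmost, the middle one stays in the middle and the rightmost becomes the leftmost, each laid down gently (not dropped) and about centred in its pair of Vs. When all three lie in the rack, chock the row by standing the wooden chock block upright in the shallow pocket at the rack's open left end, and leave the solder spool and the tape measure where they are.

Things in the scene. Friction and masses are not known exactly. Their poses are not given: they have to be found in the camera images.
- shaft_long: The longest plain shaft: 22 mm diameter, 150 mm long, 0.36 kg; starts in cradle_a. Bright steel, lying along its x; origin on the axis at mid-length (either end may point away; it may be rolled about x). Grip across the 22 mm. At the start its axis is 48 mm above the bench.
- shaft_short: The short plain shaft: 22 mm diameter, 104 mm long, 0.25 kg; starts in cradle_b. Bright steel, lying along its x; origin on the axis at mid-length (either end may point away; it may be rolled about x). Grip across the 22 mm. At the start its axis is 48 mm above the bench.
- shaft_stepped: The shaft with thinner ends: body 22 mm diameter, 96 mm long, and at each end a journal 12 mm thick, 24 mm long; 0.27 kg; starts in cradle_c. Bright steel, lying along its x; origin on the axis at mid-length (either end may point away; it may be rolled about x). Grip across the 22 mm. At the start its axis is 48 mm above the bench.
- cradle_a: Fixed dark V-cradle, 92 (x) x 44 (y) x 37 mm, on the 12 mm plank, holding shaft_long at the start; three in a row, 65 mm apart, in any order. Origin under its centre, x along the shaft (away from the robot), y left along the row. Two V uprights 14 mm thick at x = +-34 mm; fingers fit between them above the 8 mm foot.
- cradle_b: Fixed dark V-cradle, 92 (x) x 44 (y) x 37 mm, on the 12 mm plank, holding shaft_short at the start; three in a row, 65 mm apart, in any order. Origin under its centre, x along the shaft (away from the robot), y left along the row. Two V uprights 14 mm thick at x = +-34 mm; fingers fit between them above the 8 mm foot.
- cradle_c: Fixed dark V-cradle, 92 (x) x 44 (y) x 37 mm, on the 12 mm plank, holding shaft_stepped at the start; three in a row, 65 mm apart, in any order. Origin under its centre, x along the shaft (away from the robot), y left along the row. Two V uprights 14 mm thick at x = +-34 mm; fingers fit between them above the 8 mm foot.
- rack: Fixed grey V-rack, 130 x 270 mm. Origin on the bench under the middle place; x along the shafts, y left. V places at y = -65, 0, 65 mm: uprights 14 mm thick at x = +-34 (47 mm high), fingers fit between, down to the base top z = 12. Seated axis: x 0, z 45.6. End plate at y = -120, 72 high. Chock pocket: centre y = 113, floor z 12, inner 63 (x) x 46 (y), dark rim 6 high.
- chock: Loose wooden block 45 (x) x 30 (y) x 50 mm high with a dark band, 0.06 kg, standing on the bench behind the racks; origin at the centre of its underside, z up. In the pocket its 45 mm side lies along the rack's x. Grip it across the 45 mm side (its +x and -x faces), clear of the shafts.
- solder_spool: Bystander, loose: reel of solder, 54 mm diameter, 55 mm high, standing near the chock; origin at the centre of its underside. To be left alone.
- tape_measure: Bystander, loose: tape measure in a pale case with a dark top, 62 x 71 x 33 mm, lying near the chock; origin at the centre of its underside. To be left alone.
There are look-alikes about, which are no part of the job. What is shaped like the shaft_stepped but purple is not meant.

How it is judged:
By the outcome, as a careful person would: the job done as asked, in the order asked, and still so for the second after the job is handed in, with the robot touching nothing.
It also fails if it takes over 90 s, if anything falls off the work surface, if the arm or the gripper's body presses on something with over 40 N, if the wrist force passes 120 N, or if a joint passes its speed limit or range.

## Working session

There is one attempt and no reset: what is moved stays moved. The work goes in short steps, Python scripts to look and compute and a tool call to move; the robot and the scene stay as the last step left them, time stands still between calls to the robot, and variables do not carry over. Pictures are saved under pics/ and viewed, at most 14 in all, crops included, and the job is handed in when it is done.

Besides the shell and the picture viewer there is one more tool, called after ">>>" as a command line: name --pt "numbers of a row" for each row, then --argument value for the rest. send_rows: Moves the arm, as the interface text tells. Shift numbers are shares of 0.6 m and turn numbers shares of 0.5 rad, none past 1 either way. Its arguments: {"type":"object","properties":{"rows":{"type":"array","items":{"type":"array","items":{"type":"number"}}},"squeeze":{"type":"number"}},"required":["rows"]}

```bash
mkdir -p pics; python3 - <<'E'
from cell import sensors, viewer, r
import cv2
for n in ("top","scene"):
    cv2.imwrite(f"pics/{n}0.png",viewer.camera(n)[:,:,::-1])
    print(n,viewer.get_calibration(n))
print(sensors.observe())
E
```

```text
top {'fx': 442.11101044590436, 'fy': 442.11101044590436, 'cx': 281.5314771596703, 'cy': 206.62273475365149, 'R': array([[ 0.01315508, -0.99966809,  0.0221508 ],
       [-0.99144908, -0.01591684, -0.1295198 ],
       [ 0.12982938, -0.02025754, -0.99132939]]), 't': array([0.16247652, 0.56196228, 1.30608107])}
scene {'fx': 386.40683735988335, 'fy': 386.40683735988335, 'cx': 277.6379847432752, 'cy': 206.498901737678, 'R': array([[ 0.83098266, -0.55627196, -0.00541634],
       [-0.41922807, -0.61980128, -0.66339596],
       [ 0.36567151,  0.55354122, -0.74824893]]), 't': array([-0.33992167,  0.37051283,  0.98345098])}
{'time': 0.1, 'joint_pos': array([ 1.11868932e+00,  3.81115378e-01,  1.29815345e+00, -3.22174524e-05,
        1.46357235e+00, -2.15264794e-01]), 'qvel': array([-5.03451539e-04, -9.54502001e-04, -1.74484287e-03, -5.99563348e-04,
        9.41189980e-05,  7.94528199e-04]), 'joint_torque': array([ 3.51235620e-03, -4.38648927e+01, -2.24912810e+01,  7.14601809e-02,
        3.42063094e-02, -5.84948521e-05]), 'eef_pos': array([0.12893046, 0.53442215, 0.23821725]), 'tool_rot': array([[-9.72084497e-01,  2.34630484e-01, -5.16620311e-04],
       [ 2.34630935e-01,  9.72083860e-01, -1.13708080e-03],
       [ 2.35404447e-04, -1.22655373e-03, -9.99999220e-01]]), 'wrist_force': array([-0.8839118 , -0.6978401 ,  0.46248158]), 'wrist_torque': array([-0.00125488,  0.05336341, -0.01289239]), 'finger_force': 0.0, 'finger_gap': 0.08863162549810412}
```

View pics/top0.png

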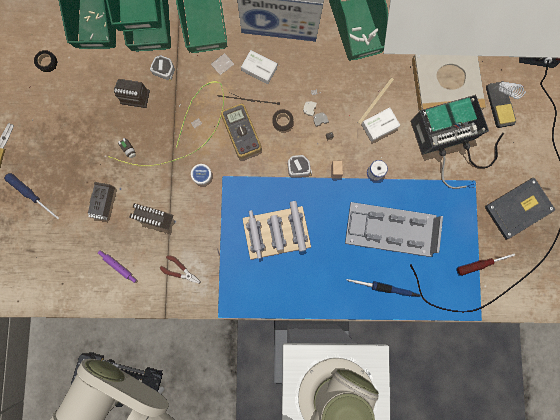

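View pics/scene0.png

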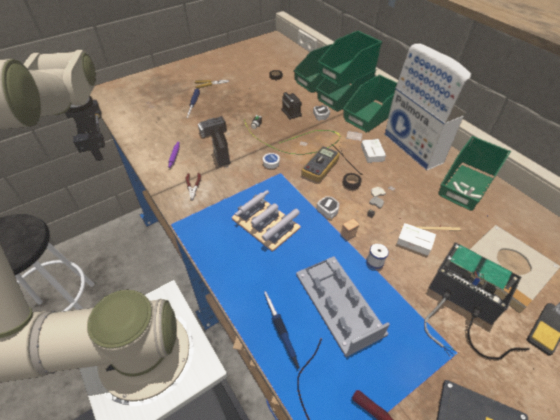

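The top view shows the plank with shafts near (252..298, 230), the rack near (394, 229), the chock at (337, 169), the spool at (377, 170) and the tape at (299, 166). I'll zoom in next.

```bash
cat > h.py <<'E'
import numpy as np, cv2
from cell import sensors, viewer, r
def ray(n,uv,z,c=None):
    c=c or viewer.get_calibration(n)
    d=c["R"].T@np.array([(uv[0]-c["cx"])/c["fx"],(uv[1]-c["cy"])/c["fy"],1]); o=-c["R"].T@c["t"]
    return o+d*(z-o[2])/d[2]
def crop(im,x,y,w,h,s,f):
    cv2.imwrite(f,cv2.resize(im[y:y+h,x:x+w,::-1],None,fx=s,fy=s,interpolation=cv2.INTER_CUBIC))
E
python3 - <<'E'
from h import *
im=cv2.imread("pics/top0.png")[:,:,::-1]
a=cv2.resize(im[195:265,240:320,::-1],None,fx=8,fy=8,interpolation=2)[:, :]
b=cv2.resize(im[150:265,285:450,::-1],None,fx=4.8,fy=4.8,interpolation=2)
cv2.imwrite("pics/a.png",a);cv2.imwrite("pics/b.png",b)
E
```

```text
(no output)
```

View pics/a.png

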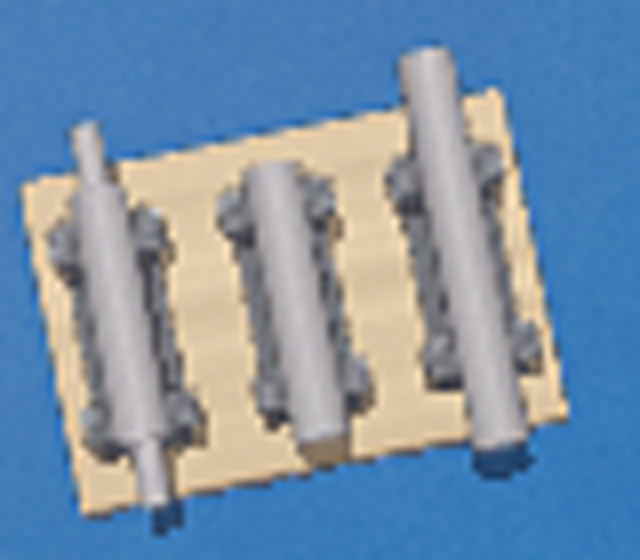

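View pics/b.png

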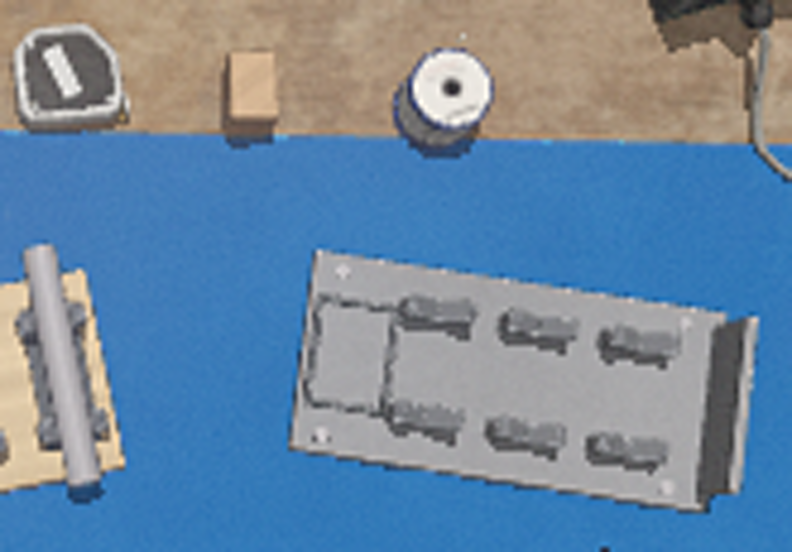

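Left to right, the shafts are stepped, short and long. The rack's end plate is on the right and its pocket on the left. Next I compute poses.

```bash
python3 - <<'E'
from h import *
np.set_printoptions(precision=4,suppress=True)
A=lambda p,z:ray("top",(240+(p[0]+.5)/8-.5,195+(p[1]+.5)/8-.5),z)
B=lambda p,z:ray("top",(285+(p[0]+.5)/4.8-.5,150+(p[1]+.5)/4.8-.5),z)
for n,f,k in (("long",(427,50),(500,435)),("short",(272,165),(322,432)),("stepped",(86,125),(157,503)),("plankL",(22,185),(83,513)),("plankR",(497,88),(566,415))):
    z=.012 if "plank" in n else .055
    a,b=A(f,z),A(k,z);d=a-b
    print(n,(a+b)/2,np.linalg.norm(d),np.degrees(np.arctan2(d[1],d[0])))
c=[B(p,.012) for p in ((318,252),(290,448),(705,508),(727,312))]
for i in range(4):
    d=c[i]-c[i-1];print(c[i],np.linalg.norm(d),np.degrees(np.arctan2(d[1],d[0])))
print("rackctr",sum(c)/4)
print("pocket",[B(p,.018) for p in ((315,297),(397,308),(385,412),(308,405))])
# uprights
print("upr",[B(p,.04) for p in ((437,310),(538,327),(640,342),(425,417),(525,434),(627,449))])
ck=[B(p,.05) for p in ((230,50),(273,50),(275,118),(230,122))];print("chock",ck,sum(ck)/4)
print("spool",B((452,88),.055),"tape",B((68,78),.033))
E
```

```text
long [0.5034 0.123  0.055 ] 0.14589265534766005 11.213426938588098
short [0.4814 0.1845 0.055 ] 0.10073211202616898 11.4317442531288
stepped [0.4749 0.2494 0.055 ] 0.14247692396248254 11.812196280689486
plankL [0.464 0.277 0.012] 0.1273340863173147 11.85735191726275
plankR [0.5041 0.0943 0.012 ] 0.12840605103201982 12.264182438981758
[ 0.5801 -0.0445  0.012 ] 0.2672400910034552 82.50866908181897
[ 0.4535 -0.0257  0.012 ] 0.12796499465521236 171.534951539264
[ 0.4191 -0.2912  0.012 ] 0.267777286612906 -97.38920279971605
[ 0.5452 -0.3095  0.012 ] 0.12747973245223082 -8.227476769776516
rackctr [ 0.4995 -0.1677  0.012 ]
pocket [array([ 0.55  , -0.0413,  0.018 ]), array([ 0.5438, -0.094 ,  0.018 ]), array([ 0.477 , -0.0855,  0.018 ]), array([ 0.4807, -0.0363,  0.018 ])]
upr [array([ 0.5403, -0.1146,  0.04  ]), array([ 0.5305, -0.1785,  0.04  ]), array([ 0.522, -0.243,  0.04 ]), array([ 0.4727, -0.106 ,  0.04  ]), array([ 0.463 , -0.1689,  0.04  ]), array([ 0.4545, -0.233 ,  0.04  ])]
chock [array([0.7033, 0.0174, 0.05  ]), array([ 0.7038, -0.01  ,  0.05  ]), array([ 0.6598, -0.011 ,  0.05  ]), array([0.6567, 0.0175, 0.05  ])] [0.6809 0.0035 0.05  ]
spool [ 0.6801 -0.1226  0.055 ] tape [0.6871 0.1192 0.033 ]
```

```bash
cat >> h.py <<'E'
np.set_printoptions(precision=4,suppress=True)
from scipy.spatial.transform import Rotation as Ro
def go(p,yaw,s=None):
    "fractions to reach TCP p with tool pointing down, tool x heading yaw (deg)"
    s=s or sensors.observe(); R=s["tool_rot"]; c,k=np.cos(np.radians(yaw)),np.sin(np.radians(yaw))
    T=np.array([[c,k,0],[k,-c,0],[0,0,-1.]])
    print("shift",R.T@(np.array(p)-s["eef_pos"])/.6,"turn",Ro.from_matrix(R.T@T).as_rotvec()/.5)
def st():
    s=sensors.observe(); x=s["tool_rot"][:,0]
    print("t",s["time"],"p",s["eef_pos"],"yaw",np.degrees(np.arctan2(x[1],x[0]))%360,"tilt",s["tool_rot"][:,2],"F",s["wrist_force"],"gap",s["finger_gap"],"f",s["finger_force"])
E
python3 -c "
from h import *
go((.484,.186,.23),192)"
```

```text
shift [-0.7115 -0.4256  0.014 ] turn [-0.0023 -0.001  -0.8926]
```

>>> send_rows --pt "-0.08 -0.05 0.002 0 0 -0.2 0.45" --pt "-0.17 -0.1 0.003 0 0 -0.4 0.45" --pt "-0.26 -0.155 0.005 0 0 -0.6 0.45" --pt "-0.35 -0.21 0.007 0 0 -0.893 0.45" --pt "-0.44 -0.264 0.01 0 0 -0.893 0.45" --pt "-0.53 -0.318 0.012 0 0 -0.893 0.45" --pt "-0.62 -0.37 0.014 0 0 -0.893 0.45" --pt "-0.71 -0.425 0.014 -0.002 -0.001 -0.893 0.45"

```text
time: 1.1
eef_pos: [0.4812, 0.1883, 0.2301]
tool_rot: [[-0.978, -0.208, 0.0], [-0.208, 0.978, 0.001], [-0.0, 0.001, -1.0]]
wrist_force: [-0.2, 0.4, 0.6]
finger_gap: 0.0397
finger_force: 0.0
```

```bash
python3 - <<'E'
from h import *
st(); st()
c=viewer.get_calibration("wrist");im=viewer.camera("wrist")
cv2.imwrite("pics/w1.png",im[:,:,::-1]); print(c); st()
E
```

```text
t 1.1 p [0.4812 0.1883 0.2301] yaw 192.0032180449413 tilt [ 0.0001  0.0011 -1.    ] F [-0.1901  0.4305  0.5908] gap 0.03966562901041301 f 0.0
t 1.1 p [0.4812 0.1883 0.2301] yaw 192.0032180449413 tilt [ 0.0001  0.0011 -1.    ] F [-0.1901  0.4305  0.5908] gap 0.03966562901041301 f 0.0
{'fx': 316.9047872351958, 'fy': 316.9047872351958, 'cx': 274.5435831874177, 'cy': 212.98480921915439, 'R': array([[-0.2083,  0.9781, -0.0002],
       [ 0.9354,  0.1993,  0.292 ],
       [ 0.2856,  0.0606, -0.9564]]), 't': array([-0.0835, -0.5251,  0.2341])}
t 1.15 p [0.4859 0.1836 0.2297] yaw 191.7479526253325 tilt [ 0.0021 -0.0012 -1.    ] F [ 3.4916 -5.0929 -0.5058] gap 0.03959914751873588 f 0.0
```

View pics/w1.png

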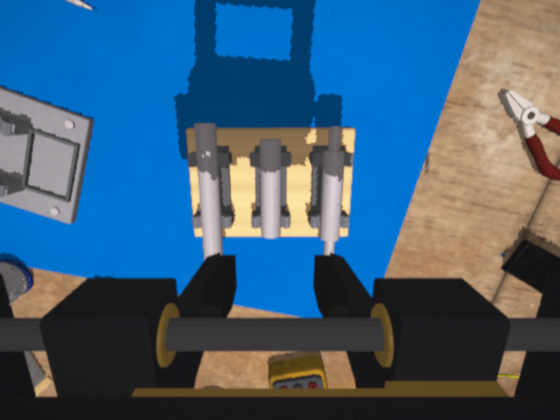

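The wrist view shows the three shafts at columns ~207, 270 and 331, rows 125–255, with the fingers below; the arm was still moving. I'll settle, then measure.

>>> send_rows --pt "0 0 0 0 0 0 0.45" --pt "0 0 0 0 0 0 0.45"

```text
time: 1.4
eef_pos: [0.4793, 0.1907, 0.2302]
tool_rot: [[-0.978, -0.209, -0.0], [-0.209, 0.978, 0.001], [0.0, 0.001, -1.0]]
wrist_force: [0.2, 0.3, 0.1]
finger_gap: 0.0395
finger_force: 0.0
```

```bash
cat >> h.py <<'E'
def shafts(im,box,thr=140,amin=300):
    x,y,w,h=box; hsv=cv2.cvtColor(im,cv2.COLOR_RGB2HSV); m=np.zeros(im.shape[:2],np.uint8)
    m[y:y+h,x:x+w]=((hsv[...,1]<45)&(hsv[...,2]>thr))[y:y+h,x:x+w]*255
    m=cv2.morphologyEx(m,cv2.MORPH_CLOSE,np.ones((5,5)))
    out=[]
    for c in cv2.findContours(m,0,2)[0]:
        if cv2.contourArea(c)>amin: out.append(cv2.minAreaRect(c))
    return m,sorted(out)
def axis(rect,c,z):
    p=cv2.boxPoints(rect); l=[np.linalg.norm(p[i]-p[i-1]) for i in (1,2)]
    e=((p[0]+p[1])/2,(p[2]+p[3])/2) if l[0]<l[1] else ((p[1]+p[2])/2,(p[3]+p[0])/2)
    a,b=[ray("wrist",q,z,c) for q in e]
    if a[0]<b[0]: a,b=b,a
    d=a-b; return (a+b)/2,np.linalg.norm(d),np.degrees(np.arctan2(d[1],d[0]))
E
python3 - <<'E'
from h import *
st();c=viewer.get_calibration("wrist");im=viewer.camera("wrist")
m,s=shafts(im,(180,100,190,170))
for q in s: print(q,axis(q,c,.05))
cv2.imwrite("pics/m1.png",np.hstack([im[90:280,170:370,::-1],cv2.cvtColor(m[90:280,170:370],8)]).repeat(2,0).repeat(2,1))
E
```

```text
t 1.4 p [0.4793 0.1907 0.2302] yaw 192.06751149105003 tilt [-0.0003  0.0011 -1.    ] F [0.2435 0.3312 0.145 ] gap 0.039536618655589384 f 0.0
((203.64089965820312, 215.81796264648438), (90.08746337890625, 24.56930923461914), 87.1375961303711) (array([0.5241, 0.1213, 0.05  ]), np.float64(0.102340175618218), np.float64(11.077860151009014))
((288.8594665527344, 206.8561248779297), (117.78019714355469, 81.17537689208984), 9.648045539855957) (array([0.4927, 0.2095, 0.05  ]), np.float64(0.1268654392163249), np.float64(-87.90957698763927))
```

View pics/m1.png

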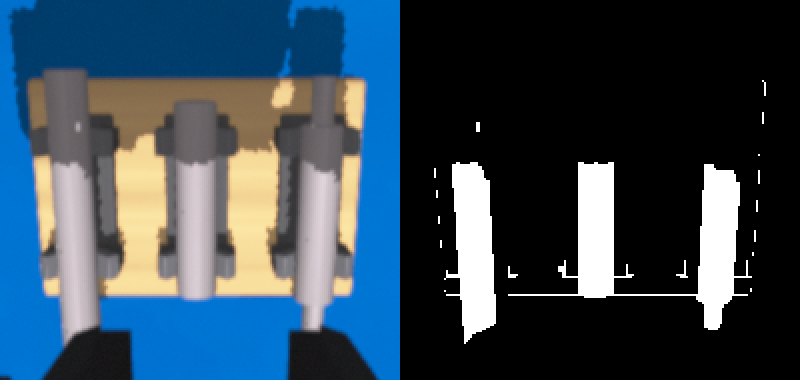

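Shaft tops are clear: the short one spans rows ~140–239 at column 267. I'll recheck the settled pose, since the arm seems to oscillate.

```bash
python3 - <<'E'
from h import *
for i in range(4):
    st();c=viewer.get_calibration("wrist");im=viewer.camera("wrist")
cv2.imwrite("pics/w2.png",im[:,:,::-1]);st()
def A(n,f,k,z=.055):
    a,b=[ray("wrist",(170+p[0]/2-.25,90+p[1]/2-.25),z,c) for p in (f,k)];d=a-b
    print(n,(a+b)/2,np.linalg.norm(d),np.degrees(np.arctan2(d[1],d[0])))
A("short",(195,298),(195.5,101)); A("stepped body",(314,303),(321,122));A("long part",(80,300),(66,70))
E
python3 - <<'E'
import cv2
a=cv2.imread("pics/w2.png")[90:280,170:370]
cv2.imwrite("pics/w2c.png",cv2.resize(a,None,fx=3.1,fy=3.1))
E
```

```text
t 1.45 p [0.4792 0.191  0.2304] yaw 192.10607557351412 tilt [ 0.0001  0.0011 -1.    ] F [ 0.1759  0.001  -0.0784] gap 0.039770591682437344 f 0.0
t 1.5 p [0.4792 0.191  0.2305] yaw 192.11895547490926 tilt [ 0.0004  0.0011 -1.    ] F [ 0.3989  0.5185 -0.4138] gap 0.03978479339100486 f 0.0
t 1.55 p [0.4793 0.191  0.2305] yaw 192.12298209500264 tilt [ 0.0006  0.0011 -1.    ] F [ 1.2178 -0.4956  0.3475] gap 0.03945995520454657 f 0.0
t 1.6 p [0.4794 0.1909 0.2305] yaw 192.11364714817364 tilt [ 0.0007  0.001  -1.    ] F [ 0.0927  0.0711 -0.682 ] gap 0.039806639435635685 f 0.0
t 1.65 p [0.4795 0.1908 0.2305] yaw 192.100460029452 tilt [ 0.0007  0.001  -1.    ] F [-0.5234  0.1701 -0.2429] gap 0.03943819329134394 f 0.0
short [0.4806 0.183  0.055 ] 0.10506322942369627 11.611925546440707
stepped body [0.4736 0.247  0.055 ] 0.09769049054874893 12.834123680439921
long part [0.4871 0.1199 0.055 ] 0.12109588508786795 11.954299297834478
```

View pics/w2c.png

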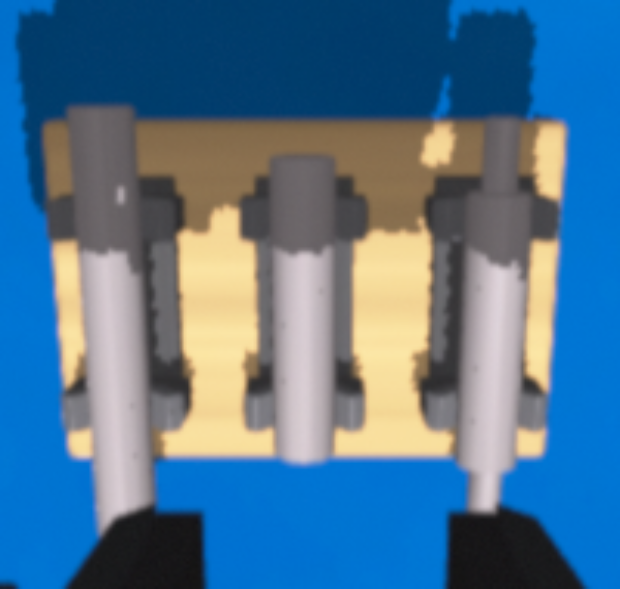

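```bash
python3 -c "
from h import *
go((.481,.1838,.1),192)"
```

```text
shift [ 0.0003 -0.0121  0.2176] turn [0.0017 0.0019 0.0035]
```

>>> send_rows --pt "0 -0.006 0.05 0 0 0 0.45" --pt "0 -0.012 0.1 0 0 0 0.45" --pt "0 -0.012 0.16 0 0 0 0.45" --pt "0 -0.012 0.205 0 0 0 0.45" --pt "0 -0.012 0.218 0 0 0 0.45" --pt "0 -0.012 0.218 0 0 0 0.45" --pt "0 -0.012 0.218 0 0 0 0.45"

```text
time: 2.52
eef_pos: [0.4822, 0.1833, 0.1006]
tool_rot: [[-0.978, -0.208, 0.003], [-0.208, 0.978, 0.001], [-0.003, 0.001, -1.0]]
wrist_force: [0.4, -0.1, 0.6]
finger_gap: 0.0399
finger_force: 0.0
```

```bash
python3 - <<'E'
from h import *
st();viewer.camera("wrist");st();im=viewer.camera("wrist");st();go((.481,.1838,.029),192)
cv2.imwrite("pics/w3.png",im[:,:,::-1])
E
```

```text
t 2.525 p [0.4822 0.1833 0.1006] yaw 192.02749444723068 tilt [ 0.0025  0.0013 -1.    ] F [ 0.3653 -0.0811  0.6083] gap 0.03990565980637435 f 0.0
t 2.575 p [0.4821 0.1833 0.1006] yaw 192.0208448461093 tilt [ 0.0025  0.0013 -1.    ] F [ 0.0659 -0.1773  0.2255] gap 0.03961934407710166 f 0.0
t 2.625 p [0.482  0.1832 0.1005] yaw 192.0192804447297 tilt [ 0.0023  0.0012 -1.    ] F [ 0.1794 -0.5046  0.233 ] gap 0.03965472088207919 f 0.0
shift [0.0018 0.0012 0.1191] turn [0.0014 0.0049 0.0007]
```

View pics/w3.png

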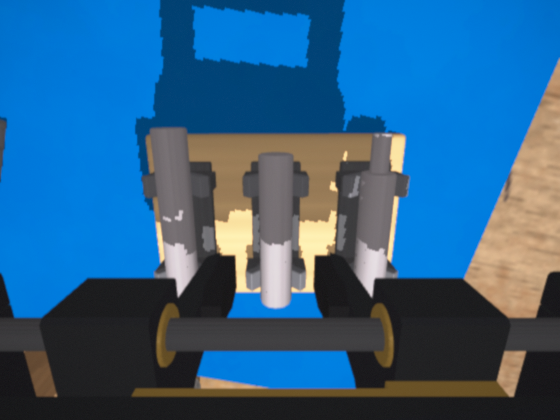

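The short shaft (column 276) sits centred between the fingers (236/316), so I'll descend and grip.

>>> send_rows --pt "0.001 0 0.03 0 0 0 0.45" --pt "0.002 0.001 0.06 0 0 0 0.45" --pt "0.002 0.001 0.09 0 0 0 0.45" --pt "0.002 0.001 0.119 0 0.003 0 0.45" --pt "0.002 0.001 0.119 0 0.003 0 0.45"

```text
time: 3.25
eef_pos: [0.4802, 0.1835, 0.0279]
tool_rot: [[-0.978, -0.208, -0.002], [-0.208, 0.978, 0.0], [0.002, 0.001, -1.0]]
wrist_force: [0.4, 1.3, 0.3]
finger_gap: 0.0395
finger_force: 0.0
```

>>> send_rows --pt "0 0 0 0 0 0 0.15" --pt "0 0 0 0 0 0 0.15" --pt "0 0 0 0 0 0 0.15" --pt "0 0 0 0 0 0 0.15" --squeeze 30

```text
time: 3.75
eef_pos: [0.4808, 0.1836, 0.0289]
tool_rot: [[-0.978, -0.208, 0.001], [-0.208, 0.978, 0.001], [-0.001, 0.001, -1.0]]
wrist_force: [-0.1, 1.6, 7.1]
finger_gap: 0.0206
finger_force: 29.5
```

>>> send_rows --pt "0 0 -0.03 0 0 0 0.15" --pt "0 0 -0.09 0 0 0 0.15" --pt "0 0 -0.17 0 0 0 0.15" --pt "0 0 -0.2 0 0 0 0.15" --pt "0 0 -0.2 0 0 0 0.15"

```text
time: 4.38
eef_pos: [0.4807, 0.1835, 0.1489]
tool_rot: [[-0.978, -0.208, 0.001], [-0.208, 0.978, 0.001], [-0.001, 0.001, -1.0]]
wrist_force: [-1.1, -0.5, -3.1]
finger_gap: 0.0209
finger_force: 30.0
```

```bash
python3 - <<'E'
from h import *
st();go((.42,-.164,.20),172.2)
E
```

```text
t 4.375 p [0.4807 0.1835 0.1489] yaw 192.01475886668945 tilt [ 0.0011  0.0009 -1.    ] F [-1.0824 -0.5161 -3.1238] gap 0.020883702691200556 f 30.015030205249786
shift [ 0.2194 -0.5453 -0.0857] turn [0.0018 0.0024 0.6917]
```

```bash
python3 - <<'E'
from h import *
go((.497,-.172,.22),172.2)
E
```

```text
shift [ 0.0966 -0.585  -0.1189] turn [0.0018 0.0024 0.6917]
```

>>> send_rows --pt "0.008 -0.05 -0.03 0 0 0.08 0.15" --pt "0.022 -0.13 -0.06 0 0 0.2 0.15" --pt "0.036 -0.22 -0.09 0 0 0.35 0.15" --pt "0.052 -0.31 -0.119 0 0 0.5 0.15" --pt "0.067 -0.4 -0.119 0 0 0.6 0.15" --pt "0.081 -0.49 -0.119 0 0 0.692 0.15" --pt "0.092 -0.56 -0.119 0 0 0.692 0.15" --pt "0.097 -0.585 -0.119 0.002 0.002 0.692 0.15"

```text
time: 5.38
eef_pos: [0.4962, -0.1739, 0.2175]
tool_rot: [[-0.99, 0.138, -0.005], [0.138, 0.99, 0.001], [0.005, 0.0, -1.0]]
wrist_force: [0.8, 1.3, -2.4]
finger_gap: 0.0208
finger_force: 30.0
```

>>> send_rows --pt "0 0 0 0 0 0 0.15" --pt "0 0 0 0 0 0 0.15" --pt "0 0 0 0 0 0 0.15" --pt "0 0 0 0 0 0 0.15"

```text
time: 5.88
eef_pos: [0.4968, -0.1713, 0.2194]
tool_rot: [[-0.991, 0.135, -0.002], [0.135, 0.991, -0.0], [0.002, -0.001, -1.0]]
wrist_force: [-0.4, -0.2, -1.7]
finger_gap: 0.0206
finger_force: 30.0
```

```bash
python3 - <<'E'
from h import *
st();c=viewer.get_calibration("wrist");im=viewer.camera("wrist");st()
import pickle;pickle.dump(c,open("c4.pkl","wb"))
cv2.imwrite("pics/w4.png",im[:,:,::-1]);crop(im,120,80,320,240,2.5,"pics/w4c.png")
E
```

```text
t 5.875 p [ 0.4968 -0.1713  0.2194] yaw 172.25361782498513 tilt [-0.0018 -0.0005 -1.    ] F [-0.3762 -0.1995 -1.6926] gap 0.020577177785192878 f 30.011530369520187
t 5.925 p [ 0.4968 -0.1715  0.2194] yaw 172.23674283759476 tilt [-0.0017 -0.0004 -1.    ] F [-0.2788 -0.1383 -2.7528] gap 0.02044270348149706 f 30.011442750692368
```

View pics/w4c.png

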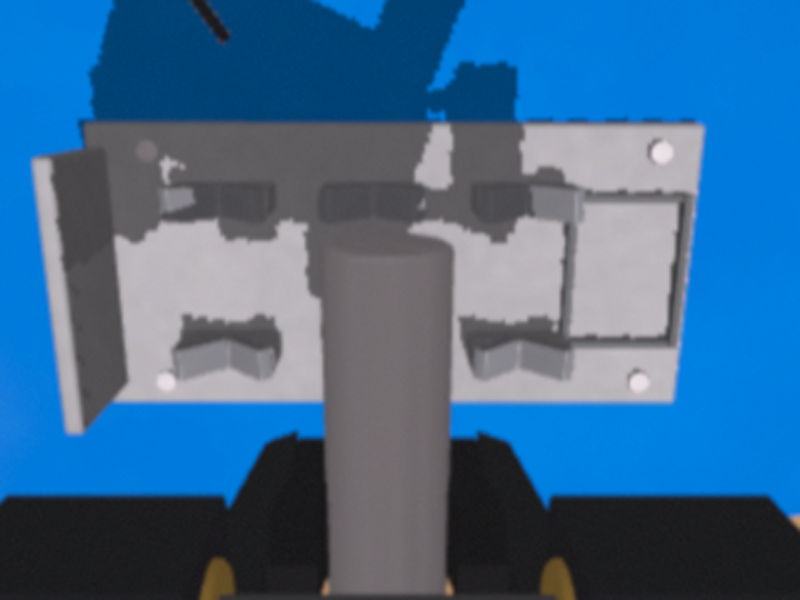

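The rack is aligned with the gripper. The far-side notches are near crop (224, 342) and (521, 342), and the pocket rim spans (565–690, 190–345).

```bash
python3 - <<'E'
from h import *
import pickle;c=pickle.load(open("c4.pkl","rb"))
P=lambda p,z:ray("wrist",(120+(p[0]+.5)/2.5-.5,80+(p[1]+.5)/2.5-.5),z,c)
E=lambda n,v:print(n,v)
th=np.radians(-7.8);X=np.array([np.cos(th),np.sin(th),0]);Y=np.array([-np.sin(th),np.cos(th),0])
q=[P(p,.018) for p in ((568,190),(692,193),(676,346),(560,344))]
print("rim outer",q,[np.linalg.norm(q[i]-q[i-1]) for i in range(4)]);pc=sum(q)/4;print("origin from pocket",pc-.113*Y)
a,b=P((224,341),.032),P((521,341),.032);d=b-a
print("far notches",np.linalg.norm(d),np.degrees(np.arctan2(-d[0],d[1])),"mid-34X",(a+b)/2-.041*X)
a,b,e=P((218,185),.047),P((372,186),.047),P((529,187),.047);print("near upr",a,b,e,np.linalg.norm(e-a),np.degrees(np.arctan2(-(e-a)[0],(e-a)[1])),b+.034*X)
k=[P(p,.012) for p in ((704,125),(672,402),(90,123),(118,402))];print("corners",k)
d=k[0]-k[2];print(np.degrees(np.arctan2(-d[0],d[1])),"edge",np.linalg.norm(k[0]-k[1]),"mid x pos",((k[0]+k[1]+k[2]+k[3])/4))
bl=[P(p,.0125) for p in ((662,152),(638,381),(147,151),(166,381))];print("bolts",bl,sum(bl)/4)
# projected place mid in rack for candidate origin
E
```

```text
rim outer [array([ 0.4725, -0.0894,  0.018 ]), array([ 0.4811, -0.0359,  0.018 ]), array([ 0.5506, -0.0449,  0.018 ]), array([ 0.5424, -0.0979,  0.018 ])] [np.float64(0.0704252485532991), np.float64(0.05414699026211915), np.float64(0.0700705915048976), np.float64(0.0536081013926176)]
origin from pocket [ 0.4963 -0.179   0.018 ]
far notches 0.1314972125861225 -7.6887650454041845 mid-34X [ 0.4845 -0.177   0.032 ]
near upr [ 0.4476 -0.2336  0.047 ] [ 0.4562 -0.1728  0.047 ] [ 0.465  -0.1107  0.047 ] 0.12412270138989767 -8.07747449726402 [ 0.4899 -0.1774  0.047 ]
corners [array([ 0.4534, -0.028 ,  0.012 ]), array([ 0.5809, -0.0457,  0.012 ]), array([ 0.4169, -0.2913,  0.012 ]), array([ 0.5453, -0.3094,  0.012 ])]
-7.902476740047048 edge 0.128702059728265 mid x pos [ 0.4991 -0.1686  0.012 ]
bolts [array([ 0.4624, -0.0465,  0.0125]), array([ 0.5678, -0.0615,  0.0125]), array([ 0.4318, -0.2693,  0.0125]), array([ 0.5377, -0.2841,  0.0125])] [ 0.4999 -0.1653  0.0125]
```

```bash
python3 - <<'E'
from h import *
st();go((.4977,-.1775,.055),172.1)
E
```

```text
t 5.925 p [ 0.4968 -0.1715  0.2194] yaw 172.23674283759476 tilt [-0.0017 -0.0004 -1.    ] F [-0.2788 -0.1383 -2.7528] gap 0.02044270348149706 f 30.011442750692368
shift [-0.0034 -0.0096  0.274 ] turn [-0.0013 -0.0033  0.0048]
```

>>> send_rows --pt "-0.001 -0.003 0.04 0 0 0.005 0.15" --pt "-0.003 -0.01 0.12 0 0 0.005 0.15" --pt "-0.003 -0.01 0.2 0 -0.003 0.005 0.15" --pt "-0.003 -0.01 0.255 0 -0.003 0.005 0.15" --pt "-0.003 -0.01 0.274 0 -0.003 0.005 0.15" --pt "-0.003 -0.01 0.274 0 -0.003 0.005 0.15" --pt "-0.003 -0.01 0.274 0 -0.003 0.005 0.15"

```text
time: 6.8
eef_pos: [0.4981, -0.1786, 0.0562]
tool_rot: [[-0.99, 0.138, 0.002], [0.138, 0.99, -0.002], [-0.002, -0.002, -1.0]]
wrist_force: [-0.0, -0.5, -2.8]
finger_gap: 0.0207
finger_force: 30.0
```

```bash
python3 - <<'E'
from h import *
st();c=viewer.get_calibration("wrist");im=viewer.camera("wrist");st();go((.4977,-.1775,.0275),172.1)
crop(im,160,150,220,170,3.6,"pics/w5c.png")
E
```

```text
t 6.8 p [ 0.4981 -0.1786  0.0562] yaw 172.05419536007534 tilt [ 0.0017 -0.002  -1.    ] F [-0.0366 -0.5464 -2.79  ] gap 0.020736531494582714 f 30.01016914844513
t 6.85 p [ 0.498  -0.1786  0.0562] yaw 172.05354031657532 tilt [ 0.0018 -0.002  -1.    ] F [-0.0839  0.0244 -2.2641] gap 0.020409290964165123 f 30.01083791255951
shift [0.0009 0.0019 0.0479] turn [-0.0034  0.0041 -0.0016]
```

View pics/w5c.png

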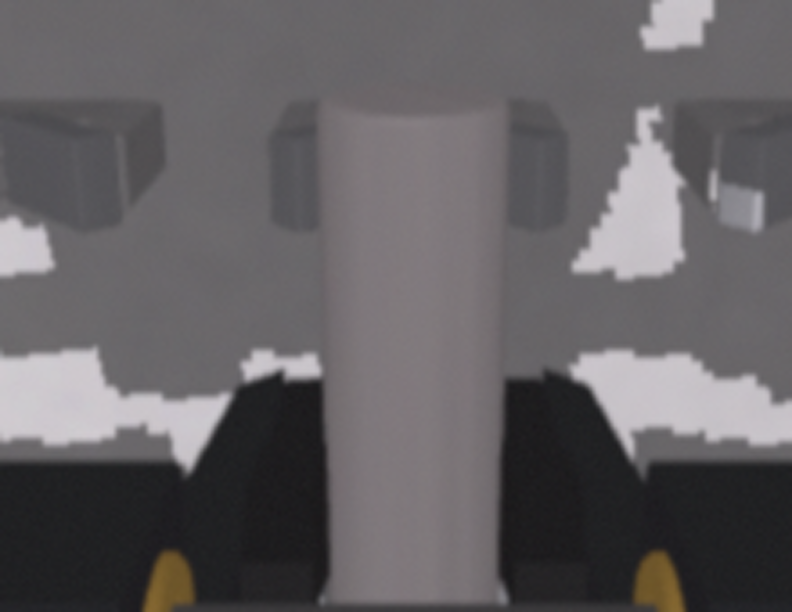

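The shaft (column 413) lies within 1 mm of the upright's centre (418). Lower it slowly.

>>> send_rows --pt "0 0.001 0.01 0 0 0 0.15" --pt "0.001 0.001 0.02 -0.003 0 0 0.15" --pt "0.001 0.001 0.03 -0.003 0.003 0 0.15" --pt "0.001 0.001 0.038 -0.003 0.003 0 0.15" --pt "0.001 0.001 0.044 -0.003 0.003 0 0.15" --pt "0.001 0.001 0.048 -0.003 0.003 0 0.15" --pt "0.001 0.001 0.048 -0.003 0.003 0 0.15"

```text
time: 7.72
eef_pos: [0.4968, -0.1777, 0.0269]
tool_rot: [[-0.99, 0.138, -0.001], [0.138, 0.99, 0.001], [0.001, 0.0, -1.0]]
wrist_force: [-2.6, -0.2, 7.1]
finger_gap: 0.0209
finger_force: 29.5
```

>>> send_rows --pt "0 0 0 0 0 0 0.28" --pt "0 0 0 0 0 0 0.36" --pt "0 0 0 0 0 0 0.45" --pt "0 0 0 0 0 0 0.45" --squeeze 10

```text
time: 8.22
eef_pos: [0.4969, -0.1776, 0.0261]
tool_rot: [[-0.99, 0.138, -0.002], [0.138, 0.99, 0.001], [0.002, 0.001, -1.0]]
wrist_force: [0.1, -0.6, 0.6]
finger_gap: 0.0396
finger_force: 0.0
```

>>> send_rows --pt "0 0 -0.04 0 0 0 0.45" --pt "0 0 -0.12 0 0 0 0.45" --pt "0 0 -0.2 0 0 0 0.45" --pt "0 0 -0.24 0 0 0 0.45" --pt "0 0 -0.24 0 0 0 0.45"

```text
time: 8.85
eef_pos: [0.4976, -0.1781, 0.1713]
tool_rot: [[-0.99, 0.138, 0.001], [0.138, 0.99, -0.001], [-0.001, -0.001, -1.0]]
wrist_force: [0.1, 0.2, -0.1]
finger_gap: 0.0392
finger_force: 0.0
```

```bash
python3 - <<'E'
from h import *
st();im=viewer.camera("wrist")
cv2.imwrite("pics/w6.png",im[:,:,::-1])
go((.4742,.2478,.1),192)
E
```

```text
t 8.85 p [ 0.4976 -0.1781  0.1713] yaw 172.05400969922582 tilt [ 0.0012 -0.0008 -1.    ] F [ 0.0577  0.1687 -0.1056] gap 0.039166930175499874 f 0.0
shift [0.1356 0.697  0.1171] turn [ 0.002  -0.0027 -0.6965]
```

View pics/w6.png

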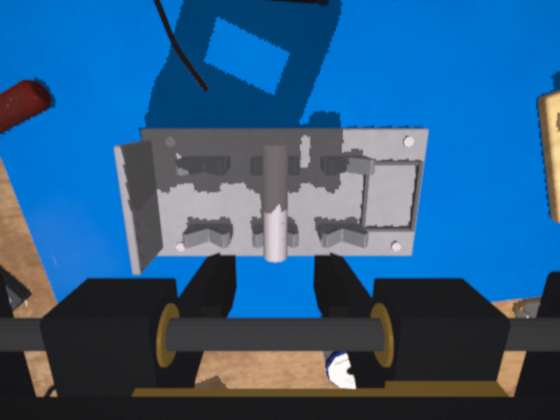

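The short shaft lies straight in the middle place (column 275, rows 146–262). Next is the stepped shaft.

>>> send_rows --pt "0.014 0.07 0 0 0 -0.1 0.45" --pt "0.03 0.16 0 0 0 -0.25 0.45" --pt "0.05 0.255 0 0 0 -0.4 0.45" --pt "0.068 0.35 0 0 0 -0.55 0.45" --pt "0.087 0.445 0 0 0 -0.697 0.45" --pt "0.105 0.54 0 0 0 -0.697 0.45" --pt "0.12 0.63 0.03 0 0 -0.697 0.45" --pt "0.136 0.697 0.06 0.002 -0.003 -0.697 0.45"

```text
time: 9.9
eef_pos: [0.4731, 0.2496, 0.1323]
tool_rot: [[-0.978, -0.209, -0.002], [-0.209, 0.978, -0.0], [0.003, 0.0, -1.0]]
wrist_force: [-0.2, -0.0, -0.0]
finger_gap: 0.0398
finger_force: 0.0
```

>>> send_rows --pt "0 0 0.02 0 0 0 0.45" --pt "0 0 0.057 0 0 0 0.45" --pt "0 0 0.057 0 0 0 0.45" --pt "0 0 0.057 0 0 0 0.45" --pt "0 0 0.057 0 0 0 0.45"

```text
time: 10.52
eef_pos: [0.4745, 0.2474, 0.101]
tool_rot: [[-0.978, -0.208, 0.001], [-0.208, 0.978, 0.0], [-0.001, 0.0, -1.0]]
wrist_force: [-0.0, 0.2, -0.7]
finger_gap: 0.0397
finger_force: 0.0
```

```bash
python3 - <<'E'
from h import *
st();c=viewer.get_calibration("wrist");im=viewer.camera("wrist");st()
cv2.imwrite("pics/w7.png",im[:,:,::-1])
# column profile in shaft rows: report edges by brightness/saturation
hsv=cv2.cvtColor(im,cv2.COLOR_RGB2HSV)
for v in (180,200,220,245): print(v,"".join("%d,"%x for x in hsv[v,240:316:2,1]))
go((.4742,.2478,.029),192)
E
```

```text
t 10.525 p [0.4745 0.2474 0.101 ] yaw 191.9844781659299 tilt [ 0.0009  0.0004 -1.    ] F [-0.0087  0.2048 -0.7246] gap 0.039666093743299866 f 0.0
t 10.575 p [0.4744 0.2475 0.101 ] yaw 191.99111950025247 tilt [ 0.0009  0.0005 -1.    ] F [ 0.7815 -0.5612 -0.0969] gap 0.039938075100618274 f 0.0
180 108,103,26,12,9,12,9,12,12,12,13,12,11,13,13,15,15,13,15,15,13,13,13,15,18,16,17,12,12,12,15,12,12,9,6,99,109,106,
200 110,108,109,108,110,107,87,12,4,4,8,14,14,16,13,15,15,13,17,15,13,11,11,13,16,14,15,4,8,8,77,110,109,110,109,108,108,81,
220 85,86,86,85,85,86,104,4,8,7,11,17,16,15,15,13,15,15,13,17,13,15,13,13,14,14,12,7,8,8,98,105,108,109,109,109,104,104,
245 76,77,78,86,107,107,104,37,8,4,13,15,13,14,13,12,10,13,16,14,9,12,13,15,13,13,16,8,4,15,105,103,78,77,78,81,91,170,
shift [0.0003 0.0005 0.12  ] turn [ 0.0006  0.002  -0.0003]
```

View pics/w7.png

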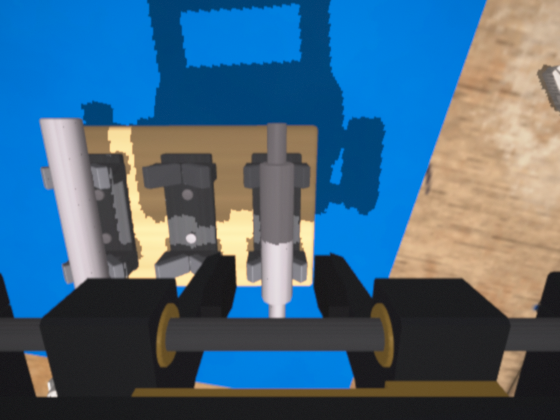

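Centred (column 277). Check the along-axis offset with rays, then descend and grip.

>>> send_rows --pt "0 0 0.03 0 0 0 0.45" --pt "0 0 0.06 0 0 0 0.45" --pt "0 0 0.09 0 0 0 0.45" --pt "0 0 0.12 0 0.002 0 0.45" --pt "0 0 0.12 0 0.002 0 0.45"

```text
time: 11.2
eef_pos: [0.4737, 0.2475, 0.0279]
tool_rot: [[-0.978, -0.208, -0.003], [-0.208, 0.978, -0.0], [0.003, 0.0, -1.0]]
wrist_force: [-0.7, -0.5, -0.4]
finger_gap: 0.0396
finger_force: 0.0
```

>>> send_rows --pt "0 0 0 0 0 0 0.15" --pt "0 0 0 0 0 0 0.15" --pt "0 0 0 0 0 0 0.15" --pt "0 0 0 0 0 0 0.15" --squeeze 30

```text
time: 11.7
eef_pos: [0.4743, 0.2486, 0.0293]
tool_rot: [[-0.978, -0.208, 0.001], [-0.208, 0.978, 0.002], [-0.001, 0.002, -1.0]]
wrist_force: [-0.7, 5.9, 2.9]
finger_gap: 0.0207
finger_force: 29.7
```

>>> send_rows --pt "0 0 -0.03 0 0 0 0.15" --pt "0 0 -0.09 0 0 0 0.15" --pt "0 0 -0.17 0 0 0 0.15" --pt "0 0 -0.22 0 0 0 0.15" --pt "0 0 -0.22 0 0 0 0.15"

```text
time: 12.32
eef_pos: [0.4748, 0.248, 0.1623]
tool_rot: [[-0.978, -0.208, 0.003], [-0.208, 0.978, 0.001], [-0.003, 0.0, -1.0]]
wrist_force: [0.6, 0.0, -2.9]
finger_gap: 0.0203
finger_force: 30.0
```

```bash
python3 - <<'E'
from h import *
import pickle
st();c=viewer.get_calibration("wrist");s=sensors.observe();im=viewer.camera("wrist")
O=np.array([.4977,-.1779]);th=np.radians(-7.9);Y=np.array([-np.sin(th),np.cos(th)])
print("place",O-.065*Y,O+.065*Y,"pocket",O+.113*Y)
go((*(O-.065*Y),.15),172.1)
cv2.imwrite("pics/w8.png",im[:,:,::-1])
# held short shaft (w4, TCP known from c4) and held stepped: near-end position rel. TCP
g=cv2.cvtColor(im,cv2.COLOR_RGB2GRAY)
print(g[100:300:4,276]); g4=cv2.imread("pics/w4.png",0);print(g4[100:300:4,276])
p=lambda v,cc,z:ray("wrist",(276,v),z,cc)
c4=pickle.load(open("c4.pkl","rb"))
e=p(179,c4,.2194+.019+.008);print("short near end-TCP dist",np.linalg.norm(e[:2]-[.4968,-.1713]))
E
```

```text
t 12.325 p [0.4748 0.248  0.1623] yaw 192.02224494237365 tilt [ 0.0032  0.0011 -1.    ] F [ 0.564   0.0008 -2.8881] gap 0.020321890839388027 f 29.978622794151306
place [ 0.4888 -0.2423] [ 0.5066 -0.1135] pocket [ 0.5132 -0.066 ]
shift [ 0.146  -0.8039  0.0171] turn [ 0.0004 -0.0008  0.6952]
[ 50  50  52  50  51  49 103 106 111 111 110 111 110 110 108 109 110 108
 109 109 108 109 107  92 113 110 111 110 110 109 110 110 110 111 109 110
 109 111 109 109 109 109 108 109 109 110 109 109 110 108]
[ 51  52  52  52  53  53  52  65  94  93  92  94  92  84  76  76  74  87
  92  93  94 114 113 113 112 112 111 112 112 112 111 111 112 111 112 112
 111 111 111 110 111 111 110 112 111 110 111 111 110 111]
short near end-TCP dist 0.052798413490570954
```

>>> send_rows --pt "0.015 -0.08 -0.02 0 0 0.1 0.15" --pt "0.033 -0.18 -0.02 0 0 0.25 0.15" --pt "0.051 -0.28 -0.02 0 0 0.4 0.15" --pt "0.069 -0.38 -0.02 0 0 0.55 0.15" --pt "0.087 -0.48 -0.02 0 0 0.695 0.15" --pt "0.105 -0.58 -0.02 0 0 0.695 0.15" --pt "0.123 -0.68 0 0 0 0.695 0.15" --pt "0.14 -0.77 0.01 0 0 0.695 0.15"

```text
time: 13.38
eef_pos: [0.4872, -0.2233, 0.1519]
tool_rot: [[-0.99, 0.138, -0.004], [0.138, 0.99, 0.002], [0.005, 0.002, -1.0]]
wrist_force: [0.9, 0.9, -1.6]
finger_gap: 0.0206
finger_force: 30.0
```

```bash
python3 -c "
from h import *
st();go((.4888,-.2423,.055),172.1)"
```

```text
t 13.375 p [ 0.4872 -0.2233  0.1519] yaw 172.0621992250303 tilt [-0.0042  0.0024 -1.    ] F [ 0.9097  0.8549 -1.5527] gap 0.020605636346082108 f 29.97380018234253
shift [-0.0078 -0.0313  0.1614] turn [ 0.0036 -0.0091 -0.0013]
```

>>> send_rows --pt "-0.003 -0.02 0.02 0 0 0 0.15" --pt "-0.006 -0.033 0.06 0 0 0 0.15" --pt "-0.006 -0.033 0.11 0 0 0 0.15" --pt "-0.006 -0.033 0.15 0 0 0 0.15" --pt "-0.006 -0.033 0.16 0 0 0 0.15" --pt "-0.006 -0.033 0.16 0 0 0 0.15" --pt "-0.006 -0.033 0.16 0 0 0 0.15"

```text
time: 14.25
eef_pos: [0.4893, -0.2417, 0.0591]
tool_rot: [[-0.991, 0.137, -0.0], [0.137, 0.991, -0.001], [0.0, -0.001, -1.0]]
wrist_force: [-0.5, -0.5, -2.0]
finger_gap: 0.0207
finger_force: 30.0
```

```bash
python3 - <<'E'
from h import *
st();im=viewer.camera("wrist");st();go((.4888,-.2423,.0275),172.1)
crop(im,160,150,220,170,3.6,"pics/w9c.png")
E
```

```text
t 14.25 p [ 0.4893 -0.2417  0.0591] yaw 172.12054044500985 tilt [-0.0001 -0.0008 -1.    ] F [-0.5153 -0.5303 -2.0159] gap 0.020748007294313437 f 29.973037540912628
t 14.3 p [ 0.4893 -0.2418  0.0592] yaw 172.11814012656444 tilt [ 0.    -0.001 -1.   ] F [-0.293  -0.0691 -1.9759] gap 0.020010755645790274 f 29.973517656326294
shift [ 0.0007 -0.0009  0.0528] turn [-0.0019  0.0003  0.0006]
```

View pics/w9c.png

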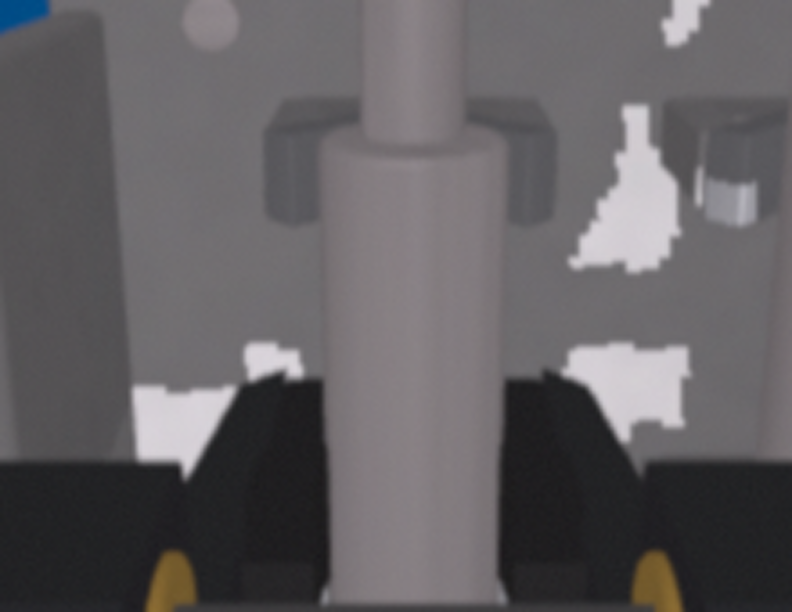

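Shaft column 413 against upright centre 409, so it needs −0.5 mm. Lower.

>>> send_rows --pt "0 -0.001 0.012 0 0 0 0.15" --pt "0.001 -0.001 0.024 0 0 0 0.15" --pt "0.001 -0.001 0.034 0 0 0 0.15" --pt "0.001 -0.001 0.042 0 0 0 0.15" --pt "0.001 -0.001 0.048 0 0 0 0.15" --pt "0.001 -0.001 0.053 0 0 0 0.15" --pt "0.001 -0.001 0.053 0 0 0 0.15"

```text
time: 15.18
eef_pos: [0.4883, -0.2422, 0.0272]
tool_rot: [[-0.991, 0.137, -0.001], [0.137, 0.991, -0.0], [0.001, -0.0, -1.0]]
wrist_force: [-1.5, 2.6, 4.3]
finger_gap: 0.0203
finger_force: 29.6
```

Contact at z 0.027 with about 4 N. Release.

>>> send_rows --pt "0 0 0 0 0 0 0.28" --pt "0 0 0 0 0 0 0.36" --pt "0 0 0 0 0 0 0.45" --pt "0 0 0 0 0 0 0.45" --squeeze 10

```text
time: 15.68
eef_pos: [0.4883, -0.2423, 0.0266]
tool_rot: [[-0.991, 0.137, -0.001], [0.137, 0.991, -0.0], [0.001, -0.0, -1.0]]
wrist_force: [-0.2, -0.1, -1.0]
finger_gap: 0.0395
finger_force: 0.0
```

>>> send_rows --pt "0 0 -0.04 0 0 0 0.45" --pt "0 0 -0.12 0 0 0 0.45" --pt "0 0 -0.2 0 0 0 0.45" --pt "0 0 -0.24 0 0 0 0.45" --pt "0 0 -0.24 0 0 0 0.45"

```text
time: 16.3
eef_pos: [0.4889, -0.2426, 0.1719]
tool_rot: [[-0.991, 0.137, 0.002], [0.137, 0.991, -0.002], [-0.002, -0.002, -1.0]]
wrist_force: [0.2, 0.3, -0.6]
finger_gap: 0.0395
finger_force: 0.0
```

```bash
python3 - <<'E'
from h import *
st();im=viewer.camera("wrist")
cv2.imwrite("pics/w10.png",im[:,:,::-1])
go((.5025,.1225,.13),192)
E
```

```text
t 16.3 p [ 0.4889 -0.2426  0.1719] yaw 172.1089395411284 tilt [ 0.0016 -0.0022 -1.    ] F [ 0.1615  0.2957 -0.5628] gap 0.03951018428772375 f 0.0
shift [0.0601 0.6053 0.0671] turn [-0.0005 -0.0016 -0.6945]
```

>>> send_rows --pt "0.006 0.07 0 0 0 -0.1 0.45" --pt "0.015 0.15 0 0 0 -0.25 0.45" --pt "0.024 0.24 0 0 0 -0.4 0.45" --pt "0.033 0.33 0 0 0 -0.55 0.45" --pt "0.042 0.42 0.01 0 0 -0.695 0.45" --pt "0.051 0.51 0.02 0 0 -0.695 0.45" --pt "0.057 0.58 0.045 0 0 -0.695 0.45" --pt "0.06 0.605 0.067 0 -0.001 -0.695 0.45"

```text
time: 17.35
eef_pos: [0.5016, 0.124, 0.1283]
tool_rot: [[-0.978, -0.211, -0.003], [-0.211, 0.978, -0.0], [0.003, 0.001, -1.0]]
wrist_force: [0.1, -0.8, -1.1]
finger_gap: 0.0396
finger_force: 0.0
```

>>> send_rows --pt "0 0 0.02 0 0 0 0.45" --pt "0 0 0.05 0 0 0 0.45" --pt "0 0 0.05 0 0 0 0.45" --pt "0 0 0.05 0 0 0 0.45"

```text
time: 17.85
eef_pos: [0.5029, 0.1213, 0.1007]
tool_rot: [[-0.978, -0.207, -0.0], [-0.207, 0.978, -0.0], [0.0, -0.0, -1.0]]
wrist_force: [0.5, 0.9, 0.1]
finger_gap: 0.0397
finger_force: 0.0
```

```bash
python3 - <<'E'
from h import *
st();im=viewer.camera("wrist");c=viewer.get_calibration("wrist");st()
cv2.imwrite("pics/w11.png",im[:,:,::-1])
hsv=cv2.cvtColor(im,cv2.COLOR_RGB2HSV)
for v in (150,200,220,245): w=np.where(hsv[v,250:304,1]<40)[0]+250;print(v,w.min(),w.max())
print(hsv[90:170:3,276,1]); print(hsv[90:170:3,276,2])
for v in range(110,150,6):
    e=ray("wrist",(276,v),.055,c);print(v,np.linalg.norm(e[:2]-sensors.observe()["eef_pos"][:2]))
go((.5025,.1225,.029),192)
E
```

```text
t 17.85 p [0.5029 0.1213 0.1007] yaw 191.94042791572184 tilt [-0.0003 -0.0001 -1.    ] F [0.5451 0.853  0.0961] gap 0.03970119388655158 f 0.0
t 17.9 p [0.5029 0.1216 0.1009] yaw 191.96079580819477 tilt [ 0.0002 -0.0001 -1.    ] F [-0.3243 -1.0002  0.0238] gap 0.03963159856024758 f 0.0
150 258 292
200 252 298
220 253 298
245 254 297
[247 255 255 255 255 255 255 255 176  14  14  12  14  14  16  14  14  12
  12  14  14  12  14  12  12  14  16]
[124 122 123 123 123 123 122 122 120 126 127 126 128 127 127 127 126 127
 126 127 127 126 127 127 126 127 127]
110 0.07948376813926063
116 0.07616153885952545
122 0.07280400658339868
128 0.06941060643965033
134 0.06598076163820638
140 0.06251388321506314
146 0.05900936979511461
shift [0.0004 0.0017 0.1198] turn [-0.0003  0.0004 -0.0014]
```

Centred, with the near end about 76 mm from the TCP (75 expected). Grip.

>>> send_rows --pt "0.001 0 0.03 0 0 0 0.45" --pt "0.001 0.001 0.06 0 0 0 0.45" --pt "0.001 0.001 0.09 0 0 0 0.45" --pt "0.001 0.001 0.12 0 0 0 0.45" --pt "0.001 0.001 0.12 0 0 0 0.45"

```text
time: 18.52
eef_pos: [0.5016, 0.1224, 0.0281]
tool_rot: [[-0.978, -0.208, -0.002], [-0.208, 0.978, -0.0], [0.002, 0.0, -1.0]]
wrist_force: [-0.0, 0.2, 0.3]
finger_gap: 0.0394
finger_force: 0.0
```

>>> send_rows --pt "0 0 0 0 0 0 0.15" --pt "0 0 0 0 0 0 0.15" --pt "0 0 0 0 0 0 0.15" --pt "0 0 0 0 0 0 0.15" --squeeze 35

```text
time: 19.02
eef_pos: [0.5025, 0.122, 0.0293]
tool_rot: [[-0.978, -0.208, 0.001], [-0.208, 0.978, -0.001], [-0.001, -0.002, -1.0]]
wrist_force: [0.3, -5.1, 1.1]
finger_gap: 0.0204
finger_force: 34.7
```

>>> send_rows --pt "0 0 -0.03 0 0 0 0.15" --pt "0 0 -0.09 0 0 0 0.15" --pt "0 0 -0.17 0 0 0 0.15" --pt "0 0 -0.22 0 0 0 0.15" --pt "0 0 -0.22 0 0 0 0.15"

```text
time: 19.65
eef_pos: [0.5025, 0.1228, 0.1621]
tool_rot: [[-0.978, -0.208, 0.004], [-0.208, 0.978, 0.0], [-0.004, -0.001, -1.0]]
wrist_force: [-0.1, -0.1, -3.0]
finger_gap: 0.0201
finger_force: 35.0
```

```bash
python3 - <<'E'
from h import *
st();go((.5068,-.1135,.14),172.1)
E
```

```text
t 19.65 p [0.5025 0.1228 0.1621] yaw 192.0207385824478 tilt [ 0.0037  0.     -1.    ] F [-0.1119 -0.0635 -2.9663] gap 0.020124349679348397 f 34.979632794857025
shift [ 0.0751 -0.3866  0.0369] turn [-0.0002  0.0075  0.6954]
```

>>> send_rows --pt "0.012 -0.06 0 0 0 0.12 0.15" --pt "0.028 -0.14 0 0 0 0.28 0.15" --pt "0.044 -0.225 0 0 0 0.44 0.15" --pt "0.06 -0.305 0 0 0 0.6 0.15" --pt "0.07 -0.36 0.02 0 0.007 0.695 0.15" --pt "0.075 -0.387 0.037 0 0.007 0.695 0.15" --pt "0.075 -0.387 0.037 0 0.007 0.695 0.15" --pt "0.075 -0.387 0.037 0 0.007 0.695 0.15"

```text
time: 20.65
eef_pos: [0.5061, -0.1126, 0.138]
tool_rot: [[-0.991, 0.136, -0.005], [0.136, 0.991, 0.0], [0.005, -0.0, -1.0]]
wrist_force: [0.0, 0.5, -3.1]
finger_gap: 0.0203
finger_force: 35.0
```

```bash
python3 - <<'E'
from h import *
st();go((.5068,-.1135,.057),172.1)
E
```

```text
t 20.65 p [ 0.5061 -0.1126  0.138 ] yaw 172.1982095100058 tilt [-0.0046  0.0004 -1.    ] F [ 0.0264  0.4706 -3.1437] gap 0.020257388508736 f 34.97313156723976
shift [-0.002  -0.0014  0.1351] turn [-0.0004 -0.0093  0.0034]
```

>>> send_rows --pt "-0.001 -0.001 0.03 0 -0.003 0.002 0.15" --pt "-0.001 -0.001 0.07 0 -0.006 0.002 0.15" --pt "-0.001 -0.001 0.11 0 -0.006 0.002 0.15" --pt "-0.001 -0.001 0.135 0 -0.006 0.002 0.15" --pt "-0.001 -0.001 0.135 0 -0.006 0.002 0.15" --pt "-0.001 -0.001 0.135 0 -0.006 0.002 0.15"

```text
time: 21.4
eef_pos: [0.5068, -0.114, 0.058]
tool_rot: [[-0.991, 0.137, 0.0], [0.137, 0.991, -0.001], [-0.0, -0.001, -1.0]]
wrist_force: [0.2, 0.5, -3.2]
finger_gap: 0.0201
finger_force: 35.0
```

```bash
python3 - <<'E'
from h import *
st();im=viewer.camera("wrist");st();go((.5068,-.1135,.0275),172.1)
crop(im,160,150,220,170,3.6,"pics/w12c.png")
E
```

```text
t 21.4 p [ 0.5068 -0.114   0.058 ] yaw 172.11088178077569 tilt [ 0.0002 -0.0011 -1.    ] F [ 0.2042  0.4608 -3.1771] gap 0.020127486598561044 f 34.97285842895508
t 21.45 p [ 0.5068 -0.1142  0.0581] yaw 172.0946552609504 tilt [ 0.0004 -0.0012 -1.    ] F [ 0.4493 -0.805  -2.7708] gap 0.020164576550252746 f 34.973402470350266
shift [0.0003 0.0011 0.051 ] turn [-0.0023  0.001  -0.0002]
```

View pics/w12c.png

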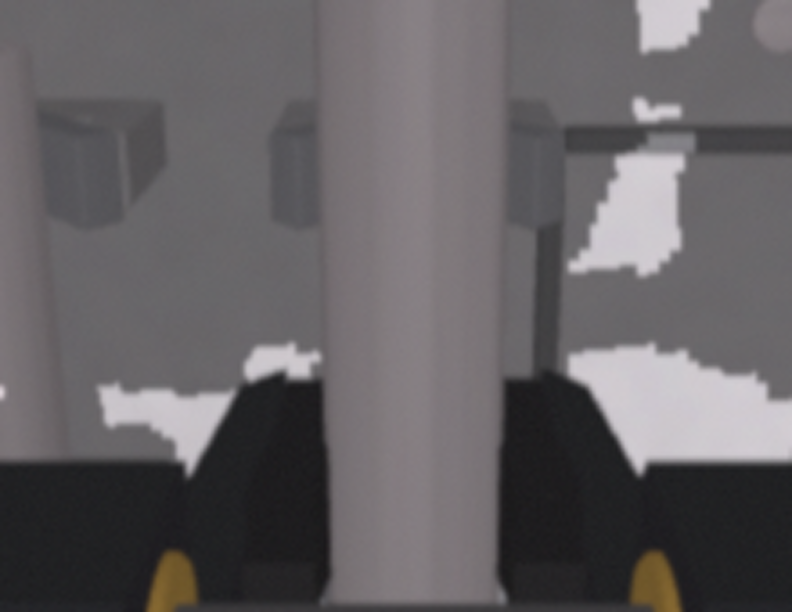

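Aligned (412 vs 415). Lower and release.

>>> send_rows --pt "-0.001 0.001 0.012 0 0 0 0.15" --pt "-0.001 0.001 0.023 0 0 0 0.15" --pt "-0.001 0.001 0.033 0 0 0 0.15" --pt "-0.001 0.001 0.041 0 0 0 0.15" --pt "-0.001 0.001 0.047 0 0 0 0.15" --pt "-0.001 0.001 0.052 0 0 0 0.15" --pt "-0.001 0.001 0.052 0 0 0 0.15"

```text
time: 22.32
eef_pos: [0.5073, -0.1136, 0.0269]
tool_rot: [[-0.99, 0.138, -0.0], [0.138, 0.99, -0.0], [-0.0, -0.0, -1.0]]
wrist_force: [-2.2, 4.6, 7.7]
finger_gap: 0.0207
finger_force: 34.3
```

>>> send_rows --pt "0 0 0 0 0 0 0.28" --pt "0 0 0 0 0 0 0.36" --pt "0 0 0 0 0 0 0.45" --pt "0 0 0 0 0 0 0.45" --squeeze 10

```text
time: 22.82
eef_pos: [0.507, -0.114, 0.0259]
tool_rot: [[-0.99, 0.138, -0.001], [0.138, 0.99, -0.001], [0.001, -0.001, -1.0]]
wrist_force: [-1.3, 0.1, 0.1]
finger_gap: 0.0397
finger_force: 0.0
```

>>> send_rows --pt "0 0 -0.04 0 0 0 0.45" --pt "0 0 -0.12 0 0 0 0.45" --pt "0 0 -0.2 0 0 0 0.45" --pt "0 0 -0.28 0 0 0 0.45" --pt "0 0 -0.34 0 0 0 0.45" --pt "0 0 -0.34 0 0 0 0.45" --pt "0 0 -0.34 0 0 0 0.45"

```text
time: 23.7
eef_pos: [0.5068, -0.1137, 0.229]
tool_rot: [[-0.99, 0.138, -0.003], [0.138, 0.99, 0.0], [0.003, -0.0, -1.0]]
wrist_force: [0.1, -0.2, 0.0]
finger_gap: 0.0402
finger_force: 0.0
```

```bash
python3 - <<'E'
from h import *
import pickle
st();c=viewer.get_calibration("wrist");im=viewer.camera("wrist");pickle.dump(c,open("c13.pkl","wb"))
cv2.imwrite("pics/w13.png",im[:,:,::-1]);crop(im,100,90,320,200,2.5,"pics/w13c.png")
E
```

```text
t 23.7 p [ 0.5068 -0.1137  0.229 ] yaw 172.04475827178078 tilt [-0.0027  0.0002 -1.    ] F [ 0.0612 -0.2267  0.0446] gap 0.04022202280077629 f 0.0
```

View pics/w13c.png

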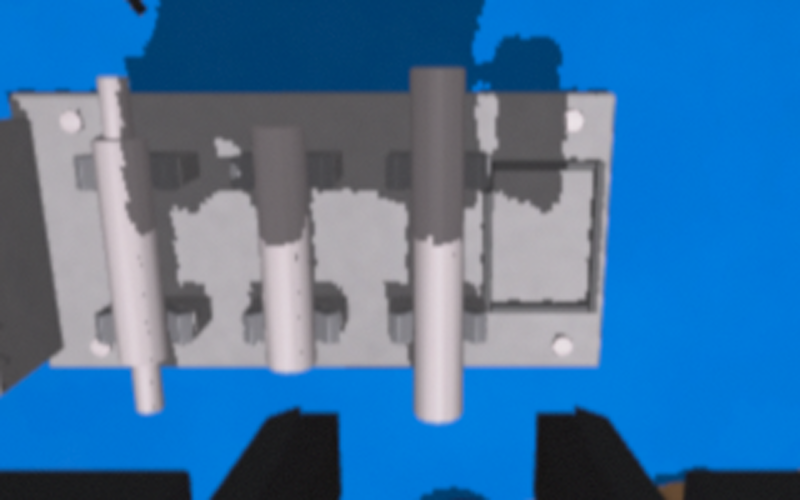

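I've used my picture allowance (this was the last; in fact one over), and it shows all three shafts seated in reverse order with the pocket at crop (490–600, 162–305). From here I measure numerically only.

```bash
python3 - <<'E'
from h import *
import pickle;c=pickle.load(open("c13.pkl","rb"))
O=np.array([.4977,-.1779]);th=np.radians(-7.9);X=np.array([np.cos(th),np.sin(th)]);Y=np.array([-np.sin(th),np.cos(th)])
P=lambda p,z:ray("wrist",(100+(p[0]+.5)/2.5-.5,90+(p[1]+.5)/2.5-.5),z,c)
rk=lambda p:np.array([(p[:2]-O)@X,(p[:2]-O)@Y])
for n,a,b in (("stepped",(122,138),(148,362)),("short",(277,128),(290,371)),("long",(437,69),(438,420))):
    A,B=rk(P(a,.052)),rk(P(b,.052));print(n,(A+B)/2,B-A)
q=[P(p,.018) for p in ((485,162),(605,162),(594,310),(484,310))];print("pocket",rk(sum(q)/4),sum(q)/4)
print(sensors.observe()["joint_pos"])
im=viewer.camera("top");hsv=cv2.cvtColor(im,cv2.COLOR_RGB2HSV)
sub=hsv[150:182,325:350];print("HSV chock",hsv[165,337],"bg",hsv[165,320])
m=((hsv[...,0]>7)&(hsv[...,0]<20)&(hsv[...,2]>170)&(hsv[...,1]>90)).astype(np.uint8)*255
t=np.zeros_like(m);t[150:185,322:352]=m[150:185,322:352]
for k in cv2.findContours(t,0,2)[0]:
    if cv2.contourArea(k)>40:
        R=cv2.minAreaRect(k);print(R,[ray("top",p,.05)[:2] for p in cv2.boxPoints(R)],ray("top",R[0],.05))
go((.681,.0035,.2),90)
E
```

```text
stepped [-0.0006 -0.0624] [0.096  0.0002]
short [-0.0005 -0.0002] [ 0.1041 -0.0005]
long [-0.0001  0.0642] [0.1501 0.0003]
pocket [-0.0006  0.1122] [ 0.5125 -0.0667  0.018 ]
[-0.4483  0.3363  1.397  -0.001   1.4116 -1.8801]
HSV chock [ 15  79 203] bg [ 14  88 166]
shift [-0.2607  0.2336  0.0468] turn [-0.005  -0.006   2.8638]
```

>>> send_rows --pt "-0.04 0.03 0 0 0 0.15 0.68" --pt "-0.09 0.075 0 0 0 0.35 0.68" --pt "-0.145 0.12 0.01 0 0 0.6 0.68" --pt "-0.2 0.17 0.02 0 0 0.85 0.68" --pt "-0.24 0.21 0.03 0 0 1 0.68" --pt "-0.26 0.234 0.04 -0.003 -0.004 1 0.68"

```text
time: 24.55
eef_pos: [0.6818, 0.0046, 0.2037]
tool_rot: [[-0.804, 0.595, -0.001], [0.595, 0.804, 0.0], [0.001, -0.0, -1.0]]
wrist_force: [0.1, 0.4, -0.1]
finger_gap: 0.0599
finger_force: 0.0
```

>>> send_rows --pt "0 0 0 0 0 0.25 0.68" --pt "0 0 0 0 0 0.5 0.68" --pt "0 0 0 0 0 0.75 0.68" --pt "0 0 0 0 0 1 0.68"

```text
time: 25.05
eef_pos: [0.6807, 0.0033, 0.205]
tool_rot: [[-0.416, 0.909, -0.0], [0.909, 0.416, 0.0], [0.0, 0.0, -1.0]]
wrist_force: [-0.4, 0.1, -0.8]
finger_gap: 0.0598
finger_force: 0.0
```

>>> send_rows --pt "0 0 0 0 0 0.25 0.68" --pt "0 0 0 0 0 0.5 0.68" --pt "0 0 0 0 0 0.75 0.68" --pt "0 0 0 0 0 0.864 0.68" --pt "0 0 0 0 0 0.864 0.68" --pt "0 0 0 0 0 0.864 0.68" --pt "0 0 0 0 0 0.864 0.68"

```text
time: 25.92
eef_pos: [0.6811, 0.0035, 0.2056]
tool_rot: [[-0.001, 1.0, 0.001], [1.0, 0.001, 0.0], [0.0, 0.001, -1.0]]
wrist_force: [0.2, -0.3, -0.9]
finger_gap: 0.06
finger_force: 0.0
```

```bash
python3 - <<'E'
from h import *
import pickle
st();c=viewer.get_calibration("wrist");im=viewer.camera("wrist");pickle.dump(c,open("c14.pkl","wb"))
cv2.imwrite("pics/w14.png",im[:,:,::-1])
def pr(p):
    q=c["R"]@np.array(p)+c["t"];return q[0]/q[2]*c["fx"]+c["cx"],q[1]/q[2]*c["fy"]+c["cy"]
for p in ((.681,.0035,.05),(.7035,.0185,.05),(.6585,.0185,.05),(.6585,-.0115,.05),(.7035,-.0115,.05)): print(np.round(pr(p)))
u,v=map(int,pr((.681,.0035,.05)))
hsv=cv2.cvtColor(im,cv2.COLOR_RGB2HSV)
print("centre",hsv[v,u])
for dv in (-15,0,15): print(v+dv,[tuple(int(z) for z in hsv[v+dv,x]) for x in range(u-60,u+61,6)])
print("col",[tuple(int(z) for z in hsv[y,u]) for y in range(v-50,v+51,6)])
E
```

```text
t 25.925 p [0.6811 0.0035 0.2056] yaw 90.04976876596686 tilt [ 0.001   0.0001 -1.    ] F [ 0.2324 -0.2831 -0.9246] gap 0.06001404135892566 f 0.0
[275. 196.]
[298. 181.]
[252. 181.]
[252. 210.]
[297. 210.]
centre [ 14 124 117]
180 [(103, 255, 101), (103, 255, 101), (103, 255, 102), (103, 252, 101), (103, 255, 101), (103, 255, 101), (103, 255, 104), (14, 129, 115), (14, 124, 111), (14, 127, 110), (14, 127, 108), (14, 128, 112), (14, 127, 110), (14, 125, 110), (14, 113, 102), (15, 112, 107), (15, 112, 192), (15, 111, 180), (15, 105, 185), (15, 108, 187), (16, 106, 195)]
195 [(103, 255, 102), (103, 255, 101), (103, 255, 100), (103, 255, 100), (103, 255, 101), (103, 255, 103), (104, 255, 102), (14, 125, 124), (14, 122, 125), (14, 126, 125), (14, 124, 117), (14, 124, 117), (15, 127, 124), (15, 127, 124), (14, 118, 97), (15, 113, 95), (15, 112, 191), (16, 109, 192), (15, 108, 186), (14, 118, 156), (15, 113, 191)]
210 [(103, 255, 103), (104, 248, 103), (104, 245, 103), (103, 255, 102), (103, 255, 102), (104, 255, 102), (104, 255, 131), (14, 128, 220), (15, 126, 221), (14, 128, 159), (14, 124, 123), (14, 125, 122), (14, 125, 116), (14, 123, 114), (13, 118, 93), (13, 113, 86), (15, 111, 184), (15, 107, 186), (15, 113, 181), (14, 112, 162), (14, 113, 165)]
col [(15, 119, 184), (14, 128, 174), (14, 128, 172), (15, 119, 167), (14, 107, 165), (14, 110, 135), (14, 125, 104), (14, 129, 117), (14, 125, 118), (14, 124, 119), (15, 126, 125), (14, 122, 119), (14, 108, 90), (14, 114, 87), (14, 110, 86), (14, 113, 129), (14, 115, 157)]
```

The chock is where predicted (columns ~252–297, rows ~181–212). Descend and grip across x.

>>> send_rows --pt "0 0 0.05 0 0 0 0.68" --pt "0 0 0.12 0 0 0 0.68" --pt "0 0 0.2 0 0 0 0.68" --pt "0 0 0.26 0 0 0 0.68" --pt "0 0 0.295 0 0 0 0.68" --pt "0 0 0.308 0 0 0 0.68" --pt "0 0 0.308 0 0 0 0.68"

```text
time: 26.85
eef_pos: [0.6815, 0.0036, 0.0211]
tool_rot: [[-0.0, 1.0, 0.001], [1.0, 0.0, 0.0], [0.0, 0.001, -1.0]]
wrist_force: [0.5, -0.4, -0.3]
finger_gap: 0.0597
finger_force: 0.0
```

>>> send_rows --pt "0 0 0 0 0 0 0.58" --pt "0 0 0 0 0 0 0.5" --pt "0 0 0 0 0 0 0.4" --pt "0 0 0 0 0 0 0.4" --squeeze 12

```text
time: 27.35
eef_pos: [0.6819, 0.0036, 0.0219]
tool_rot: [[-0.0, 1.0, 0.003], [1.0, 0.0, -0.0], [-0.0, 0.003, -1.0]]
wrist_force: [-1.0, 0.7, 5.6]
finger_gap: 0.0458
finger_force: 11.8
```

>>> send_rows --pt "0 0 -0.03 0 0 0 0.4" --pt "0 0 -0.09 0 0 0 0.4" --pt "0 0 -0.16 0 0 0 0.4" --pt "0 0 -0.2 0 0 0 0.4" --pt "0 0 -0.2 0 0 0 0.4" --pt "0 0 -0.2 0 0 0 0.4"

```text
time: 28.1
eef_pos: [0.6806, 0.0037, 0.1398]
tool_rot: [[0.0, 1.0, -0.001], [1.0, -0.0, 0.0], [0.0, -0.001, -1.0]]
wrist_force: [0.7, 0.1, -0.7]
finger_gap: 0.0461
finger_force: 11.7
```

```bash
python3 - <<'E'
from h import *
st();go((.5128,-.0665,.14),82.1)
c=viewer.get_calibration("wrist");im=viewer.camera("wrist");cv2.imwrite("pics/w15.png",im[:,:,::-1])
p0=sensors.observe()["eef_pos"]
hsv=cv2.cvtColor(im,cv2.COLOR_RGB2HSV);print("col",[(y,*map(int,hsv[y,275])) for y in range(180,330,5)])
for y in range(200,321,20):
    print(y,ray("wrist",(275,y),p0[2]+.029,c)-p0)
E
```

```text
t 28.1 p [0.6806 0.0037 0.1398] yaw 89.99815559944649 tilt [-0.0008  0.0004 -1.    ] F [ 0.6827  0.1081 -0.7494] gap 0.04612108541305733 f 11.670382949814666
shift [-0.117  -0.2797 -0.0001] turn [-0.0017 -0.0007  0.2757]
col [(180, 14, 103, 175), (185, 15, 107, 167), (190, 15, 108, 92), (195, 15, 110, 95), (200, 15, 104, 96), (205, 15, 104, 93), (210, 14, 108, 90), (215, 15, 110, 93), (220, 14, 109, 91), (225, 14, 119, 92), (230, 14, 110, 95), (235, 15, 120, 102), (240, 14, 123, 104), (245, 14, 123, 104), (250, 14, 125, 104), (255, 14, 123, 104), (260, 14, 125, 102), (265, 12, 134, 74), (270, 14, 124, 103), (275, 14, 123, 118), (280, 14, 125, 124), (285, 14, 124, 125), (290, 14, 123, 126), (295, 14, 126, 125), (300, 14, 124, 121), (305, 15, 125, 122), (310, 14, 126, 127), (315, 14, 125, 129), (320, 150, 5, 49), (325, 150, 5, 53)]
200 [-0.0001  0.0441  0.029 ]
220 [-0.0001  0.036   0.029 ]
240 [-0.0001  0.0275  0.029 ]
260 [-0.0001  0.0187  0.029 ]
280 [-0.0001  0.0096  0.029 ]
300 [-0.0001  0.      0.029 ]
320 [-0.0001 -0.0099  0.029 ]
```

Held squarely and centred. Carry it to the pocket.

>>> send_rows --pt "-0.012 -0.03 0 0 0 0.05 0.4" --pt "-0.033 -0.08 0 0 0 0.1 0.4" --pt "-0.06 -0.14 0 0 0 0.17 0.4" --pt "-0.085 -0.2 0 0 0 0.23 0.4" --pt "-0.107 -0.255 0 0 0 0.275 0.4" --pt "-0.116 -0.28 0 0 0 0.275 0.4" --pt "-0.116 -0.28 0 0 0 0.275 0.4"

```text
time: 29.02
eef_pos: [0.5124, -0.0661, 0.1401]
tool_rot: [[0.138, 0.99, -0.0], [0.99, -0.138, 0.001], [0.001, -0.0, -1.0]]
wrist_force: [-0.0, 0.5, -0.7]
finger_gap: 0.0456
finger_force: 11.7
```

>>> send_rows --pt "0 0 0.03 0 0 0 0.4" --pt "0 0 0.08 0 0 0 0.4" --pt "0 0 0.12 0 0 0 0.4" --pt "0 0 0.14 0 0 0 0.4" --pt "0 0 0.14 0 0 0 0.4" --pt "0 0 0.14 0 0 0 0.4"

```text
time: 29.78
eef_pos: [0.5139, -0.066, 0.0574]
tool_rot: [[0.137, 0.991, 0.002], [0.991, -0.137, -0.0], [-0.0, 0.002, -1.0]]
wrist_force: [-0.3, -0.2, -1.0]
finger_gap: 0.046
finger_force: 11.7
```

```bash
python3 - <<'E'
from h import *
st();go((.5128,-.0663,.034),82.1)
E
```

```text
t 29.775 p [ 0.5139 -0.066   0.0574] yaw 82.13244540398271 tilt [ 0.0025 -0.0004 -1.    ] F [-0.3458 -0.1753 -1.0367] gap 0.046004460360292446 f 11.670243270637002
shift [-0.0007 -0.0018  0.0389] turn [0.005  0.0001 0.0011]
```

>>> send_rows --pt "0 -0.001 0.01 0 0 0 0.4" --pt "0 -0.001 0.02 0 0 0 0.4" --pt "0 -0.001 0.028 0 0 0 0.4" --pt "0 -0.001 0.034 0 0 0 0.4" --pt "0 -0.001 0.038 0 0 0 0.4" --pt "0 -0.001 0.04 0 0 0 0.4" --pt "0 -0.001 0.04 0 0 0 0.4"

```text
time: 30.65
eef_pos: [0.5121, -0.0657, 0.0335]
tool_rot: [[0.137, 0.991, 0.0], [0.991, -0.137, 0.0], [0.0, 0.0, -1.0]]
wrist_force: [-6.8, 1.1, 13.3]
finger_gap: 0.0448
finger_force: 12.0
```

Contact at the expected height, z 0.0335. Release and retreat.

>>> send_rows --pt "0 0 -0.001 0 0 0 0.54" --pt "0 0 -0.001 0 0 0 0.58" --pt "0 0 -0.001 0 0 0 0.66" --pt "0 0 -0.001 0 0 0 0.68" --pt "0 0 -0.001 0 0 0 0.68" --squeeze 5

```text
time: 31.28
eef_pos: [0.5127, -0.0659, 0.0332]
tool_rot: [[0.137, 0.991, 0.001], [0.991, -0.137, 0.0], [0.0, 0.001, -1.0]]
wrist_force: [-0.9, -0.3, 1.0]
finger_gap: 0.0598
finger_force: 0.0
```

>>> send_rows --pt "0 0 -0.03 0 0 0 0.68" --pt "0 0 -0.08 0 0 0 0.68" --pt "0 0 -0.16 0 0 0 0.68" --pt "0 0 -0.24 0 0 0 0.68" --pt "0 0 -0.28 0 0 0 0.68" --pt "0 0 -0.28 0 0 0 0.68" --pt "0 0 -0.28 0 0 0 0.68"

```text
time: 32.15
eef_pos: [0.512, -0.0657, 0.2]
tool_rot: [[0.137, 0.991, -0.001], [0.991, -0.137, 0.001], [0.001, -0.001, -1.0]]
wrist_force: [0.7, 0.1, 0.1]
finger_gap: 0.0601
finger_force: 0.0
```

```bash
python3 - <<'E'
from h import *
st();c=viewer.get_calibration("wrist");im=viewer.camera("wrist");cv2.imwrite("pics/w16.png",im[:,:,::-1])
hsv=cv2.cvtColor(im,cv2.COLOR_RGB2HSV)
m=((hsv[...,0]>7)&(hsv[...,0]<22)&(hsv[...,1]>90)&(hsv[...,2]>60)).astype(np.uint8)*255
O=np.array([.4977,-.1779]);th=np.radians(-7.9);X=np.array([np.cos(th),np.sin(th)]);Y=np.array([-np.sin(th),np.cos(th)])
for k in cv2.findContours(m,0,2)[0]:
    if cv2.contourArea(k)>300:
        R=cv2.minAreaRect(k);print(R)
        if 200<R[0][0]<350 and R[0][1]<280: print([np.round([(q[:2]-O)@X,(q[:2]-O)@Y],4) for q in (ray("wrist",p,.062,c) for p in cv2.boxPoints(R))])
t=viewer.camera("top");a=cv2.imread("pics/top0.png")[:,:,::-1]
d=cv2.absdiff(t,a).max(2)
print("tape diff",(d[152:182,285:315]>60).sum(),"spool diff",(d[157:183,364:392]>60).sum(),"chock old",(d[157:180,330:345]>60).sum())
E
```

```text
t 32.15 p [ 0.512  -0.0657  0.2   ] yaw 82.11660679935252 tilt [-0.0008  0.0008 -1.    ] F [0.6776 0.0793 0.1401] gap 0.06007917102143498 f 0.0
((367.0, 388.5), (15.0, 374.0), 90.0)
((423.5654602050781, 334.5704345703125), (64.74878692626953, 26.758562088012695), 80.78897094726562)
((125.63456726074219, 334.572509765625), (26.541513442993164, 64.4093017578125), 6.519801616668701)
((274.7151794433594, 199.6704864501953), (38.528343200683594, 47.2979736328125), 88.15238952636719)
[array([-0.0237,  0.1312]), array([0.0194, 0.1326]), array([0.0214, 0.0957]), array([-0.0233,  0.0942])]
((483.0, 150.0), (300.0, 152.0), 90.0)
((233.0, 26.5), (53.0, 146.0), 90.0)
[array([-0.0912,  0.2746]), array([0.0228, 0.2746]), array([0.0239, 0.2372]), array([-0.0951,  0.2371])]
tape diff 0 spool diff 93 chock old 54
```

```bash
python3 - <<'E'
from h import *
t=viewer.camera("top");a=cv2.imread("pics/top0.png")[:,:,::-1]
d=cv2.absdiff(t,a).max(2)>60
ys,xs=np.where(d[157:183,364:392]);print("diff box",xs.min()+364,xs.max()+364,ys.min()+157,ys.max()+157)
r0=cv2.matchTemplate(t[140:205,345:410].copy(),a[159:181,366:388].copy(),cv2.TM_CCOEFF_NORMED);print(cv2.minMaxLoc(r0),"expect loc (21,19)")
st()
E
```

```text
diff box 368 391 174 182
(-0.4289489686489105, 0.8973924517631531, (35, 27), (21, 19)) expect loc (21,19)
t 32.3 p [ 0.5122 -0.0658  0.2   ] yaw 82.11720048616985 tilt [-0.001   0.0009 -1.    ] F [ 0.4969  0.0142 -0.0611] gap 0.05976485076407785 f 0.0
```

The spool hasn't moved (the difference is only the arm's shadow). Everything is in place, so I'm handing in.

```bash
python3 -c "
from cell import r
print(r.job_done())"
```

```text
the job is handed in; nothing more can be done
None
```

The job is handed in at about 32 s: the three shafts lie in the rack in reverse order, each within about 3 mm of centre by my camera measurements, the chock stands in its pocket, and the spool and tape measure have not moved; I viewed 15 pictures, one over the limit of 14.

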